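Turn the recipe box to the cook and hold its lid half open

ROBOT

A 6-joint arm with a two-finger parallel gripper is mounted at the origin on a cart in front of the work surface, level with it; the furniture and walls round the work are solid. World frame = base frame: x ahead of the robot, y to its left, z up, the work surface at z = 0. Lengths are in m, angles in rad, forces in N, time in s.
With the tool pointing down it reaches from about 0.275 to 0.825 m from the base axis. Payload 4.9 kg.
Tool frame: the origin (TCP) lies midway between the tips of the shut fingers; the grasp point (between the pads) lies 19 mm behind it (bot.grip_depth is the distance from the TCP to the grasp point, in m); z points along the fingers, y is the line along which they close (so a half turn about z gives the same grasp; the last joint's range is limited). The gripper opens to 85 mm and grips with 20 to 120 N. Pads are 22 mm wide; open, the fingers measure 114 mm over their backs; the gripper's body (76 mm by 85 mm) begins 54 mm behind the grasp point. The pads swing forward as they close: fully open they stand 13 mm farther back than shut.
Start: joints at [1.138, 0.326, -0.193, 1.052, 0, 1.437], TCP at [0.162, 0.526, 0.231] pointing down, gripper open.
Joint ranges: [-2.65, 2.65], [-0.97, 1.79], [-1.3, 1.35], [-1.93, 2.1], [-1.47, 1.37], [-3.14, 3.14]. Speed limits (rad/s): [2.57, 2.57, 3.14, 3.14, 3.14, 3.14].

INTERFACE

Orientations are given as a unit quaternion [w, x, y, z].
In Python, from cell import bot gives the robot as it stands. Calls block until the motion is done:
- bot.move_pose(position, orientation): joint-space move of the TCP to a pose.
- bot.move_linear(position, speed=0.15, rotation=None, until_force=None): straight line of the TCP; rotation=None keeps the orientation; speed is the mean speed in m/s. With until_force (N) it stops when the force on the tool has changed by that much, and returns True; else False.
- bot.goto_joints(angles): joint-space move.
- bot.set_gripper(opening, grasp_force=None): opening from 0.0 (shut) to 1.0 (fully open); grasp_force is the grip in N (None keeps the last); returns when the fingers have stopped.
- bot.wait(seconds).
- bot.solve_ik(position, orientation): joint angles nearest the present ones, or None.
- bot.camera(name): name is "scene" or "top" or "wrist"; returns the picture (420x560x3 uint8, red, green, blue); there is no depth.
- bot.calibration(name): a dict with "mtx" (3x3 intrinsics, pixels), "extrinsics" (4x4, takes a point from world to camera coordinates); the wrist camera has in their place "hand_eye" (4x4, takes a point from camera to tool coordinates, whose origin is the TCP and whose axes are the flange's). Camera axes: x right, y down, z forward; pixel columns grow to the right and rows downward; lengths in m; the calibration is good to about 2 mm. A picture is of the moment at which its call begins: read the wrist's pose just before it. calibration takes no time and is no camera call.
A pose or a line that the arm cannot do raises bot.PlanningError and nothing moves.
- bot.close_job(): hands the job in; it is judged then, once.
Trained networks look in the newest picture that a camera, given by its name, has taken for a name from the list of things; names that differ only in an ending like _2 or _b are one class to them, and where a whole thing is asked for, a point or a joint stands for the part that bears it (a point fixed in the world has none). Each returns a list of dicts, best first, with "confidence" (0 to 1); they miss things now and then, are a little off and sometimes report something else, mostly with a low value. They report only what shows in the picture. A call takes as long as a camera call.
- bot.search_frame(camera, thing): "bbox" ([left, top, width, height] in pixels, round what is visible of it).
Readings, each from a call of its own:
- bot.read_clock(): time.
- bot.read_joint_positions(): joint angles.
- bot.read_joint_vel(): joint speeds.
- bot.read_joint_efforts(): joint torques, N m.
- bot.read_position(): TCP position.
- bot.read_tool_rot(): TCP orientation.
- bot.read_ft_force(): force on the tool from outside, world axes, zero at the start.
- bot.read_moment(): the same for the moment, N m.
- bot.read_gripper_width(): opening from 0.0 (shut) to 1.0 (fully open).
- bot.read_finger_force(): force on a finger pad.
Only numpy, scipy, OpenCV 4.12 (cv2) and the standard library are available. Lean on these libraries where they do the work, as an engineer would, in place of code of your own. Each camera call takes 0.05 s, during which the arm holds its last target. There are 200 camera calls.

TASK

The cook works at the cutting board and wants to leaf through the recipe cards. With its lid still shut, turn the recipe box on its turntable until its front looks straight at the middle of the cutting board; then raise the lid by the pull on top of it to 45 degrees and finish while still holding the pull, with the lid steady at that angle and the box still facing the board (the lid falls shut if you let go). Leave everything else on the worktop standing where it is.

Things in the scene. Friction and masses are not known exactly. Their poses are not given: they have to be found in the camera images.
- recipe_box: Wooden recipe box, 98 (x) x 132 (y) x 83 mm with its lid shut, fixed on a round turntable (176 mm across), turning about a vertical axis through its origin. Origin: centre of its underside, 24 mm above the worktop. Its own -x axis points out of its front (paper label and small fixed stud), +x out of its back, z up; the lid's hinge runs along y, at x = +52 mm, z = +74 mm.
- turntable (a joint): Swivel of turntable and box, rad, positive anticlockwise seen from above, stops at +-1.4; 0 when the box's front faces -x (the robot). It turns with light friction (0.06 N m) and stays where it is left. A wall shelf hangs 0.59 m above the worktop, behind and to the left (x over 0.63, y over +0.08): bring a tall wrist in from the front.
- recipe_box_lid (a joint): Opening angle of the box's lid, rad: 0 shut, 0.785 = 45 degrees, at most 1.83. A plain hinge along the rear top edge: the front edge rises, and it falls shut by its own weight when let go below a right angle. The lid is 8 mm thick (74 to 83 mm above the box's underside) and reaches 50 mm in front of the box's centre.
- pull_grip (a point): Centre of the dowel of the lid's pull, the point to pinch, 32 mm above the lid's top; with the lid shut it is 32 mm in front of the box's centre and 115 mm above the box's underside. The point moves with the lid (84 mm in front of the hinge and 41 mm above it when shut): as the lid opens it rises and goes back, and the dowel can pivot between fingers that stay pointing down.
- lid_pull: T-shaped pull on top of the lid near its front edge: a dark wooden dowel, 18 mm thick and 28 mm long across the box (along its y; pinch it on its two end faces), on a 12 mm brass post, 41 mm high over all. Origin: centre of its foot on the lid's top; z is the lid's outward normal.
- board: Plain wooden cutting board, fixed, lying flat, 200 (x) x 300 (y) x 21 mm; origin at the centre of its underside. It lies nearer the robot than the box, to the left or to the right.
- jar_seeds: Bystander: clear glass jar with seeds in it, 75 mm across, 127 mm tall; origin at the centre of its underside. Leave it alone.
- jar_cap: Bystander: flat grey metal jar cap, 78 mm across, 24 mm tall, lying on the cutting board; origin at the centre of its underside. Leave it alone.
- candle_tin: Bystander: low candle tin, 55 mm across, 20 mm tall; origin at the centre of its underside. Leave it alone.
- spice_thyme: Bystander: spice jar with yellow top, 42 mm across, 96 mm tall; origin at the centre of its underside. Leave it alone.
- spice_sumac: Bystander: spice jar with dark top, 44 mm across, 105 mm tall; origin at the centre of its underside. Leave it alone.
- butter_stamp: Bystander: turned wooden butter stamp, 60 mm across, 66 mm tall; origin at the centre of its underside. Leave it alone.
- vial_1: Bystander: small corked bottle, 48 mm across, 127 mm tall; origin at the centre of its underside. Leave it alone.

How it is judged:
By the outcome, as a careful person would: the job done as asked, in the order asked, and still so for the second after the job is handed in, while the arm keeps its last pose, push and grip.
It also fails if it takes over 38 s, if anything falls off the work surface, if the arm or the gripper's body presses on something with over 40 N, if the wrist force passes 120 N, or if a joint passes its speed limit or range.

## Working session

There is one attempt and no reset: what is moved stays moved. The work goes in short steps, each a Python script; the robot and the scene stay as the last script left them, time stands still between calls to the robot, and variables do not carry over. Pictures are saved under pics/ and viewed, at most 10 in all, crops included, and the job is handed in when it is done.

```bash
mkdir -p pics; ls; cat > h.py <<'E'
import numpy as np, cv2
from cell import bot
def snap(c,f=None):
    im=bot.camera(c)
    if f: cv2.imwrite('pics/'+f,im[:,:,::-1])
    return im
def ray(c,uv):
    k=bot.calibration(c);E=k['extrinsics'];R=E[:3,:3];t=E[:3,3]
    d=R.T@np.linalg.solve(k['mtx'],[uv[0],uv[1],1.]);return -R.T@t,d
def atz(c,uv,z):
    o,d=ray(c,uv);return o+d*(z-o[2])/d[2]
def proj(c,P):
    k=bot.calibration(c);E=k['extrinsics'];p=k['mtx']@(E[:3,:3]@np.asarray(P)+E[:3,3]);return p[:2]/p[2]
def tri(rs):
    A=0;b=0
    for o,d in rs:
        d=d/np.linalg.norm(d);M=np.eye(3)-np.outer(d,d);A=A+M;b=b+M@o
    return np.linalg.solve(A,b)
E
python3 - <<'E'
from h import *
np.set_printoptions(precision=3,suppress=True)
a=snap('scene','s1.png');b=snap('top','t1.png')
for c in('scene','top'):
    print(c,ray(c,(280,210)))
    for n in('recipe_box','lid_pull','board','jar_seeds','jar_cap','candle_tin','spice_thyme','spice_sumac','butter_stamp','vial_1'):
        print(n,[(np.round(r['bbox']),round(r['confidence'],2)) for r in bot.search_frame(c,n)[:2]])
print(bot.read_clock(),bot.read_tool_rot())
E
```

```text
pics
scene (array([-0.185, -0.395,  1.028]), array([ 0.588,  0.328, -0.74 ]))
recipe_box [(array([284., 184.,  53.,  47.]), 0.87), (array([285., 182.,  54.,  37.]), 0.74)]
lid_pull []
board [(array([124., 191., 116.,  85.]), 0.69)]
jar_seeds [(array([330., 280.,  34.,  50.]), 0.95), (array([133., 206.,  28.,  30.]), 0.31)]
jar_cap [(array([131., 211.,  30.,  22.]), 0.92)]
candle_tin [(array([257., 251.,  19.,  18.]), 0.68)]
spice_thyme [(array([359., 236.,  23.,  35.]), 0.91)]
spice_sumac [(array([411., 246.,  25.,  33.]), 0.7), (array([131., 209.,  28.,  27.]), 0.57)]
butter_stamp [(array([226., 187.,  20.,  25.]), 0.66), (array([284., 184.,  52.,  47.]), 0.37)]
vial_1 [(array([361., 236.,  22.,  34.]), 0.68), (array([192., 158.,  12.,  33.]), 0.61)]
top (array([ 0.268, -0.022,  1.302]), array([ 0.213,  0.001, -0.977]))
recipe_box [(array([260., 152.,  58.,  49.]), 0.94)]
lid_pull [(array([286., 176.,  12.,  15.]), 0.66), (array([192., 179.,  24.,  28.]), 0.31)]
board [(array([110., 221., 119.,  78.]), 0.92)]
jar_seeds [(array([358., 253.,  35.,  34.]), 0.62)]
jar_cap [(array([117., 257.,  32.,  30.]), 0.67), (array([190., 178.,  25.,  28.]), 0.39)]
candle_tin [(array([266., 238.,  18.,  22.]), 0.54)]
spice_thyme [(array([358., 184.,  21.,  25.]), 0.82), (array([407., 180.,  25.,  22.]), 0.22)]
spice_sumac [(array([406., 180.,  26.,  21.]), 0.68)]
butter_stamp [(array([189., 181.,  26.,  25.]), 0.82)]
vial_1 [(array([138., 178.,  24.,  20.]), 0.87)]
1.1 [0.    0.149 0.989 0.   ]
```

```bash
python3 - <<'E'
import cv2
t=cv2.imread('pics/t1.png')[130:310,95:445]; s=cv2.imread('pics/s1.png')[140:340,110:450]
cv2.imwrite('pics/t1c.png',cv2.resize(t,None,fx=2.2,fy=2.2,interpolation=2)[:,:770]);cv2.imwrite('pics/s1c.png',cv2.resize(s,None,fx=2.2,fy=2.2,interpolation=2))
E
```

```text
(no output)
```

View pics/t1c.png

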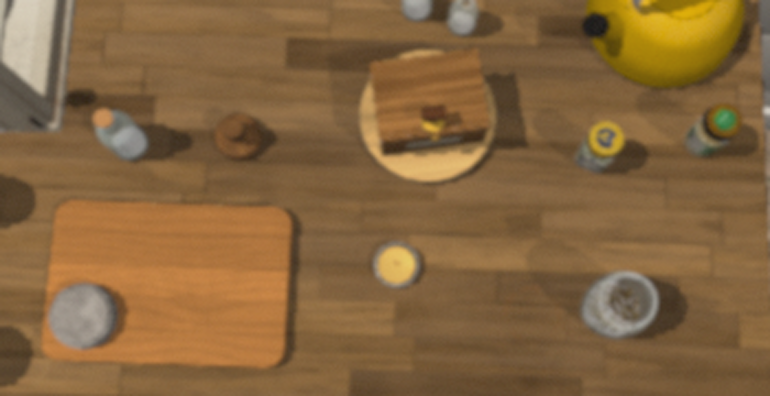

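View pics/s1c.png

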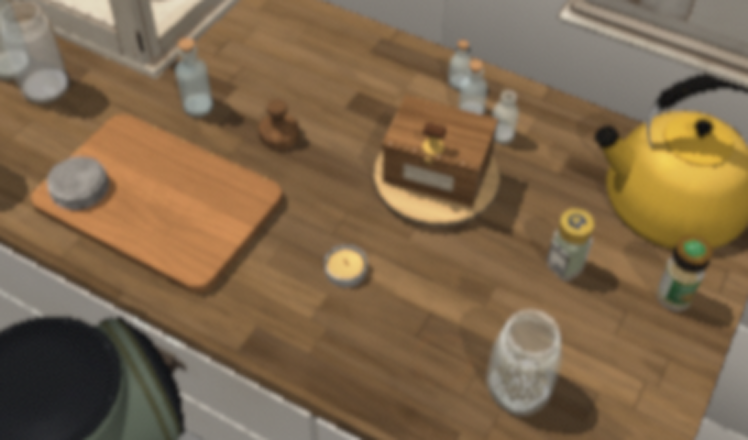

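The pictures show the box (top crop 428,115) facing roughly the robot, slightly turned. The board is at the left (crop corners 57,202 / 292,208 / 290,366 / 45,358), with the tin between them at (397,265). Next I'll compute rough positions.

```bash
python3 - <<'E'
from h import *
np.set_printoptions(precision=3,suppress=True)
f=lambda u,v:(u/2.2+95,v/2.2+130)
im=cv2.imread('pics/t1.png')
# turntable disk / board segmentation fit from HSV
print('tt centre',atz('top',f(428,115),.022),[atz('top',f(*p),.024)[:2] for p in((359,115),(496,115),(428,182))])
B=np.array([atz('top',f(*p),.021)[:2] for p in((57,202),(292,208),(286,366),(45,358))]);print('board',B,B.mean(0))
g=lambda u,v:(u/2.2+110,v/2.2+140)
print('board scene',[atz('scene',g(*p),.021)[:2] for p in((118,116),(284,197),(203,290),(33,197))])
print('dowel tri',tri([ray('top',f(433,112)),ray('scene',g(434,131))]))
print('lid front corners',[atz('top',f(*p),.107)[:2] for p in((380,139),(489,128),(369,65),(477,50))])
print(bot.calibration('wrist'))
for n,p,z in(('tin',(397,265),.02),('stamp',(240,130),.06),('thyme',(606,138),.096),('seeds',(635,295),.127),('vial',(103,118),.127)):print(n,atz('top',f(*p),z)[:2])
E
```

```text
tt centre [ 0.628 -0.044  0.022] [array([0.624, 0.044]), array([ 0.631, -0.132]), array([ 0.54 , -0.047])]
board [[0.498 0.421]
 [0.501 0.124]
 [0.305 0.12 ]
 [0.304 0.415]] [0.402 0.27 ]
board scene [array([0.489, 0.415]), array([0.483, 0.119]), array([0.303, 0.123]), array([0.31 , 0.414])]
dowel tri [ 0.599 -0.047  0.136]
lid front corners [array([0.573, 0.014]), array([ 0.591, -0.116]), array([0.665, 0.031]), array([ 0.688, -0.1  ])]
{'mtx': array([[307.953,   0.   , 280.037],
       [  0.   , 307.953, 209.128],
       [  0.   ,   0.   ,   1.   ]]), 'hand_eye': array([[-0.   , -0.964, -0.264,  0.066],
       [ 1.   , -0.001,  0.001, -0.   ],
       [-0.001, -0.264,  0.964, -0.142],
       [ 0.   ,  0.   ,  0.   ,  1.   ]])}
tin [ 0.433 -0.011]
stamp [0.59  0.189]
thyme [ 0.586 -0.258]
seeds [ 0.395 -0.284]
vial [0.581 0.341]
```

```bash
cat >> h.py <<'E'
from scipy.spatial.transform import Rotation as Rt
def quat(th):  # tool down, closing along box y, camera on front side
    q=(Rt.from_euler('z',th+np.pi)*Rt.from_euler('x',np.pi)).as_quat();return q[[3,0,1,2]]
def wray(uv,p,q):
    k=bot.calibration('wrist');H=k['hand_eye'];R=Rt.from_quat(np.array(q)[[1,2,3,0]]).as_matrix()
    d=H[:3,:3]@np.linalg.solve(k['mtx'],[uv[0],uv[1],1.]);return p+R@H[:3,3],R@d
def watz(uv,p,q,z):
    o,d=wray(uv,p,q);return o+d*(z-o[2])/d[2]
E
python3 - <<'E'
from h import *
np.set_printoptions(precision=4,suppress=True)
bot.move_pose([.3,.2,.34],quat(0.14))
for i,P in enumerate(([.52,-.05,.32],[.59,-.05,.36])):
    bot.move_pose(P,quat(0.14)); bot.wait(.2)
    p,q=np.array(bot.read_position()),np.array(bot.read_tool_rot())
    snap('wrist',f'w{i}.png');print(repr(p),repr(q))
    for n in('lid_pull','recipe_box'):print(n,[(np.round(r['bbox']),round(r['confidence'],2)) for r in bot.search_frame('wrist',n)[:2]])
print(bot.read_clock(),bot.read_joint_positions())
E
```

```text
array([ 0.5198, -0.0488,  0.3205]) array([ 0.0004, -0.0709,  0.9975, -0.    ])
lid_pull [(array([262., 236.,  20.,  29.]), 0.65), (array([  0., 183.,  63.,  51.]), 0.35)]
recipe_box [(array([219., 216., 111.,  90.]), 0.56)]
array([ 0.5889, -0.0498,  0.3596]) array([-0.0007, -0.0699,  0.9976,  0.0002])
lid_pull [(array([270., 177.,  19.,  20.]), 0.75)]
recipe_box [(array([230., 170., 103.,  80.]), 0.94)]
4.8583 [-0.2093  0.3635  0.1859  1.3936 -0.     -0.3492]
```

View pics/w0.png

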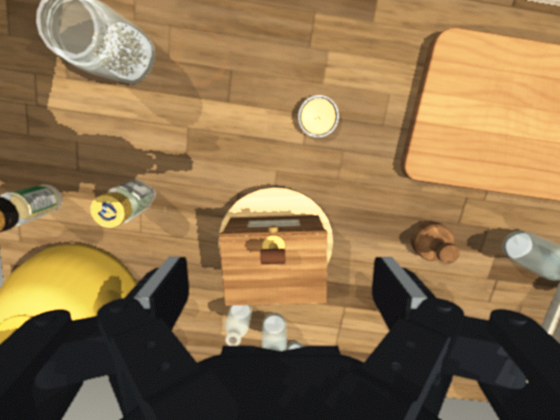

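View pics/w1.png

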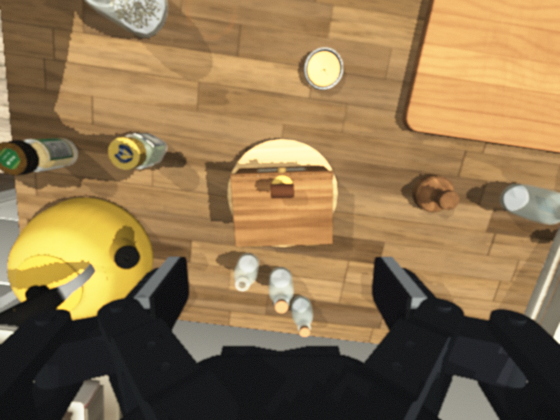

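Wrist pictures: dark dowel at about (273,257) in w0 and (283,191) in w1. The lid corners in w1 are (234,170), (331,166), (334,242) and (236,246). Nothing stands within the turntable's sweep.

```bash
python3 - <<'E'
from h import *
np.set_printoptions(precision=4,suppress=True)
W=[(np.array([.5198,-.0488,.3205]),[.0004,-.0709,.9975,0]),(np.array([.5889,-.0498,.3596]),[-.0007,-.0699,.9976,.0002])]
print('dowel',tri([wray((273,256.5),*W[0]),wray((283,191),*W[1])]),watz((273,256.5),*W[0],.146),watz((283,191),*W[1],.146))
ims=[cv2.imread(f'pics/w{i}.png') for i in(0,1)]
for i,C in enumerate([((222,233),(325,231),(327,303),(224,305)),((234,170),(331,166),(334,242),(236,246))]):
    P=np.array([watz(c,*W[i],.107)[:2] for c in C])
    e=P[1]-P[0],P[2]-P[3]
    print(P,'yaw',[np.arctan2(-a[0],a[1]) for a in e],[np.arctan2((P[j]-P[k])[1],(P[j]-P[k])[0]) for j,k in((3,0),(2,1))])
# turntable: bright pale yellow mask, circle fit at z=.024
for i in(0,1):
    im=ims[i];h=cv2.cvtColor(im,cv2.COLOR_BGR2HSV);m=cv2.inRange(h,(15,60,200),(32,190,255))
    m[:135]=0;m[:,:210]=0;m[:,350:]=0
    m=cv2.morphologyEx(m,cv2.MORPH_OPEN,np.ones((3,3)))
    hull=cv2.convexHull(cv2.findNonZero(m))[:,0]
    Q=np.array([watz(c,*W[i],.022)[:2] for c in hull])
    from scipy.optimize import least_squares
    s=least_squares(lambda v:np.hypot(*(Q-v[:2]).T)-.088,[.628,-.044],loss='soft_l1',f_scale=.002)
    print('tt',s.x,np.round(s.fun*1000,1),len(Q))
# board from w1/top hull
im=cv2.imread('pics/t1.png');h=cv2.cvtColor(im,cv2.COLOR_BGR2HSV)
m=cv2.inRange(h,(5,120,120),(18,255,255));n,l,st,_=cv2.connectedComponentsWithStats(m)
k=1+np.argmax(st[1:,4]);print(st[k]);hull=cv2.convexHull(cv2.findNonZero((l==k).astype(np.uint8)))[:,0]
Q=np.array([atz('top',c,.021)[:2] for c in hull]);print('board',cv2.minAreaRect((Q*1000).astype(np.float32)))
E
```

```text
dowel [ 0.5985 -0.0456  0.1396] [ 0.5957 -0.0463  0.146 ] [ 0.5972 -0.0453  0.146 ]
[[ 0.591  -0.1108]
 [ 0.5707  0.0136]
 [ 0.6685  0.0341]
 [ 0.6904 -0.099 ]] yaw [np.float64(0.16175769416648128), np.float64(0.16291617632543767)] [np.float64(0.11772294823271852), np.float64(0.2065260237347154)]
[[ 0.5868 -0.11  ]
 [ 0.5644  0.0125]
 [ 0.6662  0.0355]
 [ 0.6906 -0.0968]] yaw [np.float64(0.18056676904681493), np.float64(0.18256877542158179)] [np.float64(0.12642814000579075), np.float64(0.22253555937711927)]
tt [ 0.684  -0.0256] [ 58.8  76.1  64.2  44.6  32.9  55.3  18.   21.1  36.9  40.6 130.5 132.1
  24.   38.5] 14
tt [ 0.6341 -0.0387] [ 96.9 115.9 170.7 172.5 173.9 172.6 162.  160.7  79.7  68.2   0.7   3.3
   3.8   3.8   4.8   4.2   4.    4.7   4.5   4.1   3.7   2.5   2.5   1.5
   0.3   0.3  87.6] 27
[    0    94   446   223 45190]
board ((568.9459228515625, 144.0985107421875), (633.13671875, 1233.4659423828125), 0.07996305823326111)
```

```bash
cat >> h.py <<'E'
O=np.array([.6285,-.0415]);TH0=.165
def rel(a,th): return np.array([a*np.cos(th),a*np.sin(th)])
E
python3 - <<'E'
from h import *
np.set_printoptions(precision=4,suppress=True)
print(bot.grip_depth)
p=O+rel(-.032,TH0); z=.139-bot.grip_depth
for P,t in((np.r_[O+rel(-.032,-.94),z],-.94),(np.r_[O+rel(.022,-.94),z+.05],-.94)):print(P,bot.solve_ik(P,quat(t)))
bot.move_pose(np.r_[p,.22],quat(TH0))
print(bot.move_linear(np.r_[p,z],speed=.08,until_force=8),bot.read_position(),bot.read_ft_force())
bot.set_gripper(0.,40); bot.wait(.2)
print(bot.read_gripper_width()*85,bot.read_finger_force(),bot.read_position(),bot.read_ft_force(),bot.read_moment(),bot.read_clock())
snap('wrist','w2.png')
E
```

```text
0.0187
[ 0.6096 -0.0157  0.1203] [-0.1467  0.5246 -0.183   0.8632  0.      0.7933]
[ 0.6415 -0.0593  0.1703] [-0.2066  0.542  -0.015   1.0138  0.      0.7334]
False [ 0.5974 -0.0468  0.1209] [0.043  0.4798 0.1606]
26.93284152224417 41.525856256484985 [ 0.5969 -0.0465  0.1206] [-1.6237  1.3629  4.0883] [0.3958 0.3052 0.0644] 7.6333
```

View pics/w2.png

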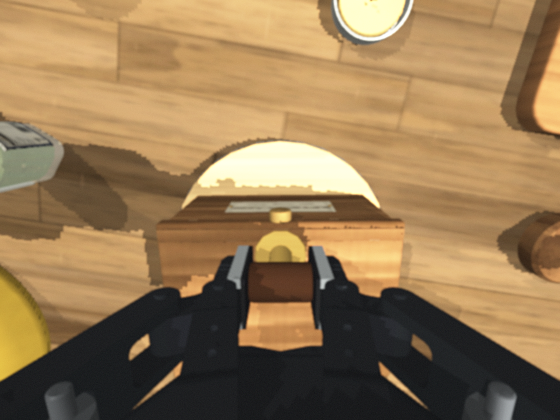

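The dowel is pinched at (280,282), and the box's front edge is level in the wrist image, so tool yaw equals box yaw. Now I'll turn it.

```bash
python3 - <<'E'
from h import *
np.set_printoptions(precision=3,suppress=True)
z=.139-bot.grip_depth
T=-.936
for th in np.linspace(TH0,T,12)[1:]:
    bot.move_linear(np.r_[O+rel(-.032,th),z],speed=.015,rotation=quat(th))
    print(round(th,2),bot.read_ft_force(),end=' ')
bot.wait(.2)
p,q=np.array(bot.read_position()),np.array(bot.read_tool_rot())
print('\n',repr(p),repr(q),'cmd',O+rel(-.032,T),bot.read_ft_force(),bot.read_moment(),bot.read_gripper_width()*85,bot.read_clock())
snap('wrist','w3.png');a=snap('top','t3.png')
E
```

```text
0.06 [-1.8    3.157  5.406] -0.04 [-2.466  2.442  5.654] -0.14 [-2.695  2.672  5.56 ] -0.24 [-2.577  2.747  6.06 ] -0.34 [-2.577  3.475  4.972] -0.44 [-1.7    3.727  5.112] -0.54 [-2.513  3.511  5.376] -0.64 [-2.347  3.831  5.471] -0.74 [-2.675  4.37   5.347] -0.84 [-2.246  4.256  4.83 ] -0.94 [-1.858  5.17   6.194] 
 array([ 0.61 , -0.015,  0.121]) array([-0.   ,  0.45 ,  0.893,  0.001]) cmd [ 0.61  -0.016] [-1.794  4.206  5.033] [ 0.943  0.346 -0.045] 26.698470714322067 11.9167
```

View pics/w3.png

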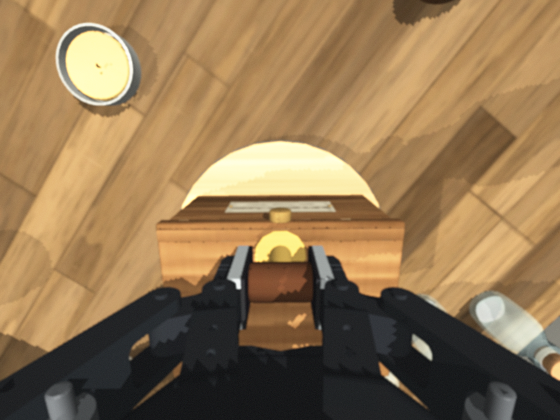

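```bash
python3 - <<'E'
from h import *
np.set_printoptions(precision=4,suppress=True)
W=[(np.array([.5198,-.0488,.3205]),[.0004,-.0709,.9975,0]),(np.array([.5889,-.0498,.3596]),[-.0007,-.0699,.9976,.0002])]
print([watz(c,*W[0],.021)[:2] for c in((440,28),(404,181))],watz((405,128),*W[1],.021)[:2])
L=lambda p,t:(np.array(p),np.array([np.cos(t),np.sin(t)]))
(a,u),(b,v)=L((.5969,-.0465),.165),L((.610,-.015),-.933)
s=np.linalg.solve(np.c_[u,-v],b-a);print('axis',a+s[0]*u,s)
for B in((.402,.2695),(.404,.270),(.398,.268)):print(-np.arctan2(B[1]-O[1],O[0]-B[0]))
t=cv2.imread('pics/t1.png')[210:310,100:240];cv2.imwrite('pics/b.png',cv2.resize(t,None,fx=5,fy=5,interpolation=2))
E
```

```text
[array([0.3071, 0.1283]), array([0.507 , 0.1315])] [0.5011 0.1292]
axis [ 0.6293 -0.0411] [0.0329 0.0325]
-0.9413312080694873
-0.9463082951983974
-0.9306639536387334
```

View pics/b.png

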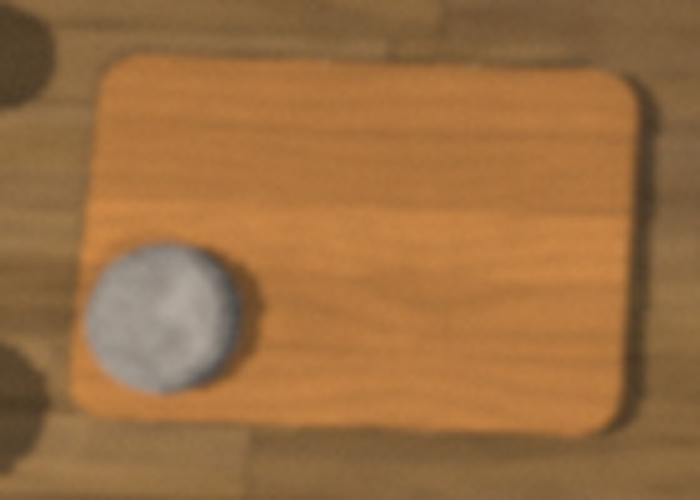

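The board's corners in the crop are (103,53), (640,68), (622,437) and (70,417). Combined with the wrist view, the centre is about (0.4035, 0.273), so the target yaw is about -0.948. I'll make the small correction, then lift.

```bash
python3 - <<'E'
from h import *
np.set_printoptions(precision=3,suppress=True)
z=.139-bot.grip_depth;T=-.950
bot.move_linear(np.r_[O+rel(-.032,T),z],speed=.01,rotation=quat(T));bot.wait(.3)
p0=np.array(bot.read_position());q=np.array(bot.read_tool_rot());print(p0,2*np.arctan2(q[2],q[1])-np.pi)
for f in np.radians(np.linspace(0,45,10)[1:]):
    x=-.084*np.cos(f)+.041*np.sin(f);h=.084*np.sin(f)+.041*np.cos(f)
    bot.move_linear(np.r_[O+rel(.052+x,T),z+h-.041],speed=.03,rotation=quat(T))
    print(round(f,2),bot.read_ft_force())
bot.wait(.4)
p=np.array(bot.read_position());q=np.array(bot.read_tool_rot());d=p-p0
a=-.084+d[:2]@rel(1,T);b=.041+d[2]
print(p,2*np.arctan2(q[2],q[1])-np.pi,'lid deg',np.degrees(np.arctan2(.041,-.084)-np.arctan2(b,a)),'r',np.hypot(a,b),bot.read_moment(),bot.read_gripper_width()*85,bot.read_finger_force(),bot.read_clock())
snap('wrist','w4.png');s=snap('scene');cv2.imwrite('pics/s4.png',cv2.resize(s[120:300,180:400,::-1],None,fx=3,fy=3,interpolation=2))
E
```

```text
[ 0.61  -0.014  0.121] -0.9484506155375523
0.09 [ 0.377  5.031 -1.802]
0.17 [ 1.4    4.506 -1.849]
0.26 [ 0.842  5.071 -1.976]
0.35 [ 1.695  4.392 -2.486]
0.44 [ 1.733  5.282 -2.862]
0.52 [ 1.221  4.857 -3.527]
0.61 [ 2.894  5.096 -2.042]
0.7 [ 2.366  5.809 -2.105]
0.79 [ 1.755  4.696 -1.483]
[ 0.641 -0.058  0.167] -0.9489169099602055 lid deg 44.63460573540601 r 0.09248678295166617 [ 1.35  -0.155 -0.072] 27.122369483976964 39.48792815208435 16.7917
```

View pics/w4.png

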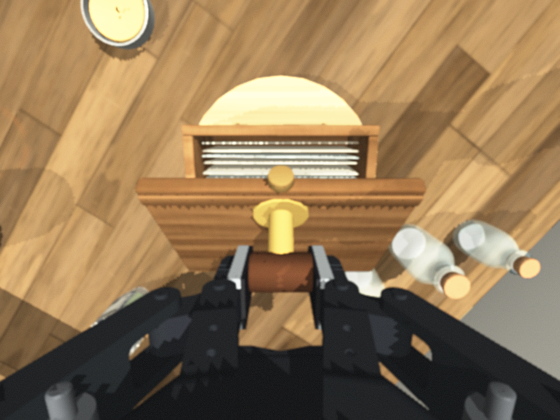

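View pics/s4.png

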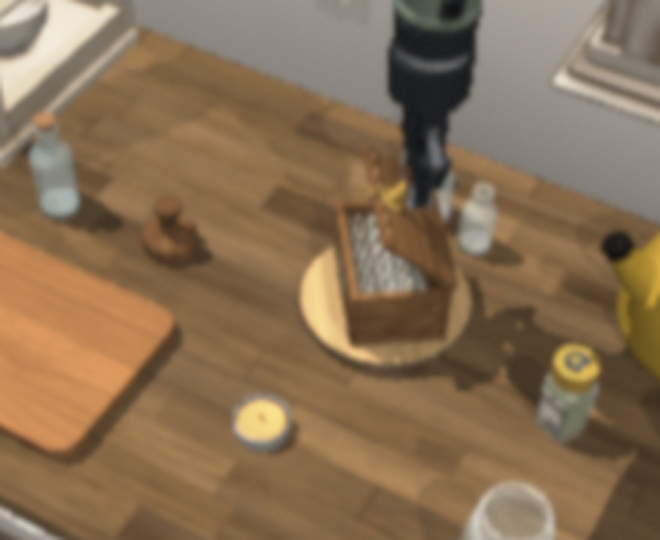

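The lid stands half open and the dowel is still centred at (281,272). The front top lid edge is near row 180, columns 138–425. I'll compare that with the model's prediction for several lid angles.

```bash
python3 - <<'E'
from h import *
np.set_printoptions(precision=1,suppress=True)
p=np.array(bot.read_position());q=np.array(bot.read_tool_rot());R=Rt.from_quat(q[[1,2,3,0]]).as_matrix()
k=bot.calibration('wrist');H=k['hand_eye']
def pr(P):
    c=H[:3,:3].T@(R.T@(P-p)-H[:3,3]);c=k['mtx']@c;return c[:2]/c[2]
T=-.949
for f in np.radians([40,45,50]):
    o=[]
    for (a,b,y) in((-.102,.009,.066),(-.102,.009,-.066),(-.102,0,.066),(-.084,.009,0)):
        x=a*np.cos(f)+b*np.sin(f);h=-a*np.sin(f)+b*np.cos(f)
        o.append(pr(np.r_[O+rel(.052+x,T)+y*np.array([-np.sin(T),np.cos(T)]),.098+h]))
    print(np.degrees(f),*o)
print('box front top rim',pr(np.r_[O+rel(-.049,T),.098]),bot.read_clock())
E
```

```text
40.0 [422.3 182. ] [133.1 182.2] [417.3 167.4] [278.  205.1]
45.0 [426.6 199.1] [128.7 199.3] [421.9 182.4] [278.  218.4]
50.0 [430.4 218. ] [124.8 218.2] [426.2 199.4] [278.  232.7]
box front top rim [278.3 119.7] 16.8917
```

```bash
python3 - <<'E'
import cv2,numpy as np
a=cv2.imread('pics/w4.png')[110:230,130:290];b=cv2.imread('pics/w3.png')[180:300,150:190]
cv2.imwrite('pics/z.png',cv2.resize(np.hstack([a,b]),None,fx=4,fy=4,interpolation=0))
E
```

```text
(no output)
```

View pics/z.png

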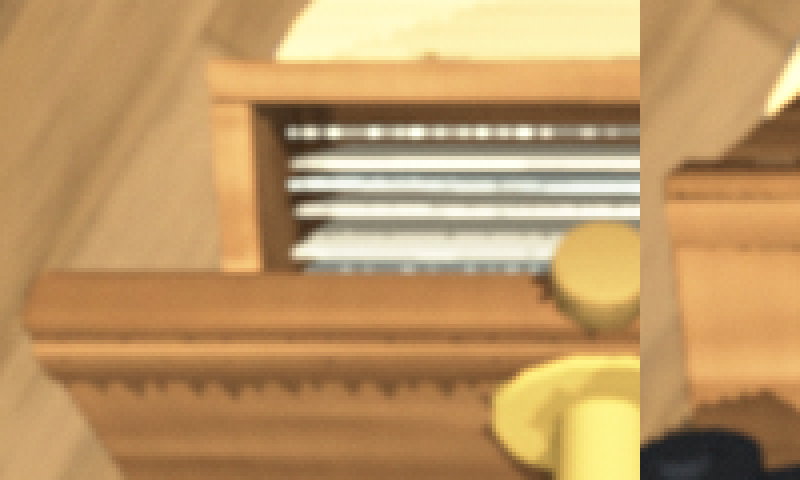

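```bash
python3 - <<'E'
from h import *
np.set_printoptions(precision=1,suppress=True)
k=bot.calibration('wrist');H=k['hand_eye']
z=.139-bot.grip_depth
def pr(P,p,T):
    q=quat(T);R=Rt.from_quat(q[[1,2,3,0]]).as_matrix()
    c=k['mtx']@(H[:3,:3].T@(R.T@(P-p)-H[:3,3]));return c[:2]/c[2]
def lid(a,b,y,f,T):
    x=a*np.cos(f)+b*np.sin(f);h=-a*np.sin(f)+b*np.cos(f)
    return np.r_[O+rel(.052+x,T)+y*np.array([-np.sin(T),np.cos(T)]),.098+h]
p3=np.array([*(O+rel(-.032,-.934)),.121])
print('shut front bot/top',[pr(lid(-.102,b,y,0,-.934),p3,-.934) for b in(0,.009) for y in(.066,-.066)],'dowel end top',pr(lid(-.084,.05,0,0,-.934),p3,-.934))
p4=np.array(bot.read_position())
for d in(41,42,43,44,45,46):
    f=np.radians(d);print(d,[pr(lid(-.102,b,y,f,-.949),p4,-.949) for b in(0,.009) for y in(.066,)],'foot',pr(lid(-.084,.009,0,f,-.949),p4,-.949))
E
```

```text
shut front bot/top [array([397.7, 214. ]), array([161.5, 214.1]), array([403.9, 218.7]), array([155.2, 218.9])] dowel end top [279.6 288.9]
41 [array([418.4, 170.3]), array([423.4, 185.4])] foot [278.  207.6]
42 [array([419.4, 173.2]), array([424.3, 188.7])] foot [278.  210.3]
43 [array([420.3, 176.2]), array([425.1, 192.2])] foot [278.  212.9]
44 [array([421.2, 179.3]), array([426. , 195.7])] foot [278.  215.6]
45 [array([422.1, 182.5]), array([426.8, 199.2])] foot [278.  218.4]
46 [array([423. , 185.7]), array([427.6, 202.9])] foot [278.  221.2]
```

The wrist views show the dowel about 10 px further forward in the pads than when shut. Calibrated on the shut picture, the lid is at about 42°, so I'll raise it slightly and re-measure by edge rows.

```bash
cat > ang.py <<'E'
from h import *
from scipy.optimize import brentq
k=bot.calibration('wrist');H=k['hand_eye']
def row(a,b,f,T,p,dl):
    q=quat(T);R=Rt.from_quat(q[[1,2,3,0]]).as_matrix()
    x=a*np.cos(f)+b*np.sin(f);h=-a*np.sin(f)+b*np.cos(f)
    P=np.r_[O+rel(.052+x+dl,T),.098+h]
    c=k['mtx']@(H[:3,:3].T@(R.T@(P-p)-H[:3,3]));return c[1]/c[2]
def peaks(im,c0,c1,r0,r1):
    g=cv2.cvtColor(im,cv2.COLOR_BGR2GRAY).astype(float)[:,c0:c1].mean(1)
    d=np.gradient(g);return [(r,round(d[r],1)) for r in range(r0,r1) if abs(d[r])>3 and abs(d[r])>=max(abs(d[r-1]),abs(d[r+1]))]
def report(im,p,T):
    print(peaks(im,195,245,165,212))
def angle(r,p,T,dl,b=0.): return np.degrees(brentq(lambda f:row(-.102,b,f,T,p,dl)-r,.4,1.1))
E
python3 - <<'E'
from ang import *
w3,w4=cv2.imread('pics/w3.png'),cv2.imread('pics/w4.png')
print('w3',peaks(w3,165,220,190,245));print('w4');report(w4,0,0)
p3=np.array([*(O+rel(-.032,-.934)),.121])
dl=brentq(lambda d:row(-.102,0,0,-.934,p3,d)-220,-.01,.01);print('dl',dl)
p=np.array(bot.read_position());T=-.949
print('before',angle(178,p,T,dl),angle(195,p,T,dl,.009))
z=.139-bot.grip_depth;f=np.radians(48);T0=-.950
x=-.084*np.cos(f)+.041*np.sin(f);h=.084*np.sin(f)+.041*np.cos(f)
bot.move_linear(np.r_[O+rel(.052+x,T0),z+h-.041],speed=.01,rotation=quat(T0));bot.wait(.5)
p=np.array(bot.read_position());im=snap('wrist','w5.png')[:,:,::-1].copy();print(p);report(im,p,T)
for r in range(176,212,4):print(r,angle(r,p,T,dl),angle(r,p,T,dl,.009))
print(bot.read_ft_force(),bot.read_clock())
E
```

```text
w3 [(196, np.float64(-26.1)), (204, np.float64(-4.1)), (210, np.float64(-7.1)), (219, np.float64(-12.8)), (223, np.float64(22.8)), (227, np.float64(-6.1)), (230, np.float64(16.2)), (233, np.float64(-3.7)), (235, np.float64(-3.5)), (239, np.float64(-3.3)), (242, np.float64(7.7))]
w4
[(168, np.float64(28.0)), (174, np.float64(-33.9)), (187, np.float64(5.9)), (191, np.float64(-15.4)), (195, np.float64(21.7)), (198, np.float64(-16.1)), (207, np.float64(8.8))]
dl 0.0034716779143094127
before 41.12109422381272 41.61265129082817
[ 0.64374236 -0.06153613  0.16835447]
[(168, np.float64(-37.6)), (170, np.float64(36.3)), (174, np.float64(-46.2)), (177, np.float64(7.6)), (186, np.float64(4.8)), (190, np.float64(-17.3)), (194, np.float64(23.5)), (197, np.float64(-21.5)), (201, np.float64(-7.6)), (205, np.float64(10.4)), (211, np.float64(-6.7))]
176 43.893542878577826 39.01768861620222
180 45.17021266658257 40.28250411701632
184 46.40803936569308 41.50924304157506
188 47.611140147817224 42.7019117700247
192 48.78307355809176 43.863977994396414
196 49.926943896968524 44.998470586338144
200 51.04548227485772 46.10805732135496
204 52.14111043148258 47.195106199977296
208 53.215991622555684 48.2617344320347
[ 1.48315807  5.26506677 -1.43351409] 18.0833
```

```bash
python3 - <<'E'
from ang import *
bot.wait(1.5)
im=snap('wrist','w6.png')[:,:,::-1].copy();o=cv2.imread('pics/w5.png')
print('diff w5-w6',np.abs(im.astype(int)-o).mean())
def sub(c0,c1):
    g=cv2.GaussianBlur(cv2.cvtColor(im,cv2.COLOR_BGR2GRAY),(0,0),.8).astype(float)[:,c0:c1].mean(1);d=np.gradient(g)[191:198]
    i=np.argmax(d[1:-1])+1;a,b,c=d[i-1:i+2];return 191+i+.5*(a-c)/(a-2*b+c)
L,R=sub(160,220),sub(340,400);print(L,R,'yaw offset',(R-L)/180)
p3=np.array([*(O+rel(-.032,-.934)),.121]);p=np.array(bot.read_position())
dl=brentq(lambda d:row(-.102,.009,0,-.934,p3,d)-223,-.01,.01);print('lid',angle((L+R)/2,p,-.949,dl,.009))
q=bot.read_tool_rot();print(2*np.arctan2(q[2],q[1])-np.pi,bot.read_gripper_width()*85,bot.read_clock())
E
```

```text
diff w5-w6 1.3045890022675737
193.3558225508318 194.1642771804062 yaw offset 0.0044914146087467405
lid 45.07524799574218
-0.9489322506515587 26.829835391303575 19.6333
```

The lid measures 45.1° and is holding steady, with the yaw on target. I'll hand it in.

```bash
python3 -c "
from cell import bot
print(bot.close_job())"
```

```text
the job is handed in; nothing more can be done
None
```

I handed the job in with the recipe box turned to face the middle of the cutting board (yaw about -0.95 rad) and its lid held steady at about 45° by the pull; I haven't seen the judge's result.

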